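# Unlock the puzzle box with the flat key

### The job

Open the lock of the wooden puzzle box: of the three keys standing on the table, take the one with the long, narrow steel bit, line it up with the slot in the round dial on the box and press it fully home. Then turn it clockwise, seen from above, about a sixth of a turn until the dial is at its stop, let go, and leave the key standing upright in the slot.

Things in the scene. Friction and masses are not known exactly. Their poses are not given: they have to be found in the camera images.
- flat_key_grip (a point): The right key, loose, 140 g, 90 mm tall, upright on its steel bit of 56 (x) x 20 (y) mm, 34 mm high; above it a wooden bar handle 44 (x) x 20 (y) mm. Origin: on its centre line, 58 mm above its foot; grip here across y. z up; a half turn looks the same. Two like keys stand near, in any order, and do not fit: square 40 mm bit with bar handle, round 44 mm bit with round handle.
- slot (a point): Centre of the slot's mouth in the top of a round aluminium dial (96 mm across, 24 mm high) on a fixed wooden box 150 x 150 x 46 mm; mouth 70 mm above the table. Slot 66 mm long (x), 30 mm wide (y), 20 mm deep, flat floor, z up. Key fully home: its foot 20 mm below this point, its grip point 38 mm above. Turns with the dial.
- dial (a joint): Turn of the dial about the upright axis through the slot's centre, rad: 0 locked (start), growing clockwise seen from above to its stop at 1.05 (60 degrees), when the dial's black tick meets the second black mark on the lid. Light friction, 0.05 N m; stays where left. The key has some 0.18 rad of play each way in the slot, so the dial lags it by as much.
Mind the look-alikes: they are no part of the job. What is shaped like the part that bears flat_key_grip but purple is not meant.

How it is judged (in metres and radians):
On the way, in this order (a step that is already met when the one before it is completed fails the run):
1. the flat key is fully home in the slot, the dial not yet turned by more than 0.4 rad (z of flat_key_grip in the frame of slot below 0.046 m and horizontal distance between flat_key_grip and slot below 0.02 m and angle between the x axis of flat_key_grip and the x axis of slot, either way round below 0.4 rad and angle between flat_key_grip's own z axis and vertical below 0.25 rad and value of joint dial below 0.4 rad), for 0.1 s.
2. the dial is turned to beyond 0.8 rad with the key in it (value of joint dial above 0.8 rad and z of flat_key_grip in the frame of slot below 0.048 m and horizontal distance between flat_key_grip and slot below 0.02 m), for 0.1 s.
At the end, for the whole second after the job is handed in: The dial stands beyond 0.8 rad (46 degrees; its stop is at 1.05), and the flat key is left in the slot: its foot within 8 mm of the slot's floor, its grip point within 20 mm of the slot's axis, its length along the slot to 0.4 rad, upright within 0.25 rad (value of joint dial above 0.8 rad and z of flat_key_grip in the frame of slot below 0.046 m and horizontal distance between flat_key_grip and slot below 0.02 m and angle between the x axis of flat_key_grip and the x axis of slot, either way round below 0.4 rad and angle between flat_key_grip's own z axis and vertical below 0.25 rad); the robot touches nothing.
It also fails if it takes over 46 s, if anything falls off the work surface, if the arm or the gripper's body presses on something with over 40 N, if the wrist force passes 120 N, or if a joint passes its speed limit or range.

### The arm

A 6-joint arm with a two-finger parallel gripper is mounted at the origin on the work surface. World frame = base frame: x ahead of the robot, y to its left, z up, the work surface at z = 0. Lengths are in m, angles in degrees, forces in N, time in s.
With the tool pointing down it reaches from about 0.375 to 0.75 m from the base axis. Payload 9 kg.
Tool frame: the origin (TCP) lies where the fingers leave the gripper's body, on its centre line; the fingertips stand 73 mm ahead of it and the grasp point (between the pads) lies 54 mm ahead of it (robot.tip_reach is the distance from the TCP to the fingertips, in m); z points along the fingers, y is the line along which they close (so a half turn about z gives the same grasp; the last joint's range is limited). The gripper opens to 85 mm and grips with 20 to 120 N. Pads are 22 mm wide; open, the fingers measure 114 mm over their backs; the gripper's body (76 mm by 85 mm) begins 54 mm behind the grasp point. The pads swing forward as they close: fully open they stand 13 mm farther back than shut.
Start: joints at [52.672, 5.964, 5.575, 89.605, 0, 77.527], TCP at [0.252, 0.544, 0.304] pointing down, gripper open.
Joint ranges: [-171.21, 171.21], [-48.23, 106.86], [-62.78, 66.21], [-105.2, 120.99], [-86.42, 89.51], [-180, 180]. Speed limits (degrees/s): [127.2, 127.2, 147.25, 180, 180, 180].

### API

Orientations are given as [roll, pitch, yaw] about the fixed x, y, z axes, in that order (R = Rz(yaw) Ry(pitch) Rx(roll)).
In Python, from plant import robot gives the robot as it stands. Calls block until the motion is done:
- robot.move_pose(position, orientation): joint-space move of the TCP to a pose.
- robot.line_to(position, vel=0.15, rotation=None, guard=None): straight line of the TCP; rotation=None keeps the orientation; vel is the mean speed in m/s. With guard (N) it stops when the force on the tool has changed by that much, and returns True; else False.
- robot.goto_joints(angles): joint-space move.
- robot.set_gripper(opening): finger opening in m; the grip force is fixed at half the most; returns when the fingers have stopped.
- robot.pause(seconds).
- robot.ik(position, orientation): joint angles nearest the present ones, or None.
- robot.observe(): the state.
- robot.grab_frame(name): name is "scene" or "top"; returns the picture (480x640x3 uint8, blue, green, red); there is no depth.
- robot.get_calibration(name): a dict with "vertical_fov" (degrees; the focal length in pixels is half the picture's height over the tangent of half this angle, whatever the lens; pixels are square), "cx", "cy" (the principal point, pixels), "k1" (the pictures are not rectified: a ray, as slopes to the right and down, at radius r is drawn at 1 + k1 r^2 times it, then the intrinsics apply), "rvec" (rotation vector, rad) and "tvec" (3), from world to camera coordinates, as OpenCV has them. Camera axes: x right, y down, z forward; pixel columns grow to the right and rows downward; lengths in m; the calibration is good to about 2 mm. A picture is of the moment at which its call begins. get_calibration takes no time and is no camera call.
A pose or a line that the arm cannot do raises robot.IKError and nothing moves.
- robot.job_done(): hands the job in; it is judged then, once.
The state is a dict: "time": time; "q": joint angles; "qvel": joint speeds; "joint_torque": joint torques, N m; "tool_pos": TCP position; "tcp_rot": TCP orientation; "ft_force": force on the tool from outside, world axes, zero at the start; "torque": the same for the moment, N m; "gripper_width": finger opening in m; "gripper_force": force on a finger pad.
Only numpy, scipy, OpenCV 4.12 (cv2) and the standard library are available. Lean on these libraries where they do the work, as an engineer would, in place of code of your own. Each camera call takes 0.05 s, during which the arm holds its last target. There are 200 camera calls.

## Working session

There is one attempt and no reset: what is moved stays moved. The work goes in short steps, each a Python script; the robot and the scene stay as the last script left them, time stands still between calls to the robot, and variables do not carry over. Pictures are saved under pics/ and viewed, at most 10 in all, crops included, and the job is handed in when it is done.

```bash
mkdir -p pics; python3 - <<'E'
from plant import robot
import cv2
for n in("scene","top"):
    cv2.imwrite(f"pics/{n}0.png",robot.grab_frame(n)); print(n,robot.get_calibration(n))
print(robot.observe())
E
```

```text
scene {'vertical_fov': 56.78637017083066, 'cx': 318.78455719162463, 'cy': 240.2815841028148, 'k1': 0.03781508406980972, 'rvec': array([ 2.41615914,  1.00127338, -0.29415207]), 'tvec': array([-0.35790376, -0.25711147,  1.06997514])}
top {'vertical_fov': 54.33611178160614, 'cx': 317.95068542659766, 'cy': 248.6145976709589, 'k1': 0.01552228139662103, 'rvec': array([ 2.18135413, -2.21136904,  0.087588  ]), 'tvec': array([-0.00557394,  0.53303366,  0.80876924])}
{'time': 0.1, 'q': array([5.26734090e+01, 5.99708053e+00, 5.53338265e+00, 8.96049315e+01,
       2.66504302e-03, 7.75275813e+01]), 'qvel': array([ 0.07376302,  0.03705999,  0.12665884, -0.07392652,  0.02917466,
       -0.10777168]), 'joint_torque': array([ 4.85539029e-03, -5.58203101e+01,  5.04722464e+01,  1.29785188e-02,
       -2.97883016e-04,  4.75256783e-06]), 'tool_pos': array([0.2520336 , 0.54427604, 0.30319873]), 'tcp_rot': array([-1.79933566e+02, -1.74239974e-02,  1.55145816e+02]), 'ft_force': array([-0.53724699, -0.67117825,  0.37866415]), 'torque': array([-0.04719812,  0.05365622, -0.03592709]), 'gripper_force': 0.0, 'gripper_width': 0.08536667855909427}
```

View pics/top0.png

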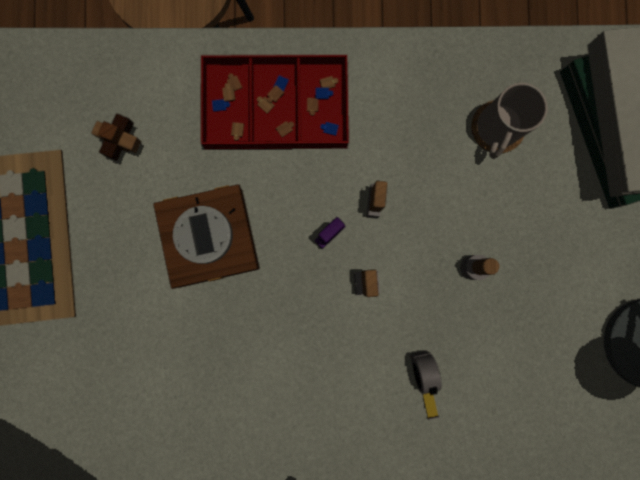

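View pics/scene0.png

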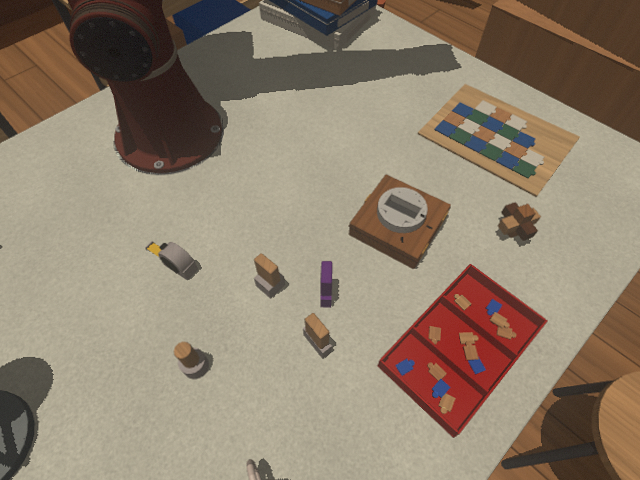

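The candidates in the top image are a wooden bar handle at (378,195), another at (371,283), a round key at (483,266) and a purple look-alike at (329,232). The two bar-handled keys need a closer look at their bits.

```bash
python3 - <<'E'
import cv2,numpy as np
t=cv2.imread("pics/top0.png");s=cv2.imread("pics/scene0.png")
g=lambda c:np.clip(255*(c/255.)**.6,0,255).astype(np.uint8)
R=lambda c:cv2.resize(c,(400,300),interpolation=cv2.INTER_CUBIC)
a=R(g(t[175:220,348:408])) ; b=R(g(t[262:307,340:400]))
c=R(s[245:305,230:310]); d=R(s[300:360,280:360])
cv2.imwrite("pics/keys.png",np.vstack([np.hstack([a,b]),np.hstack([d,c])]))
cv2.imwrite("pics/dial.png",cv2.resize(g(t[180:292,148:264]),None,fx=5.2,fy=5.2,interpolation=cv2.INTER_CUBIC))
E
```

```text
(no output)
```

View pics/keys.png

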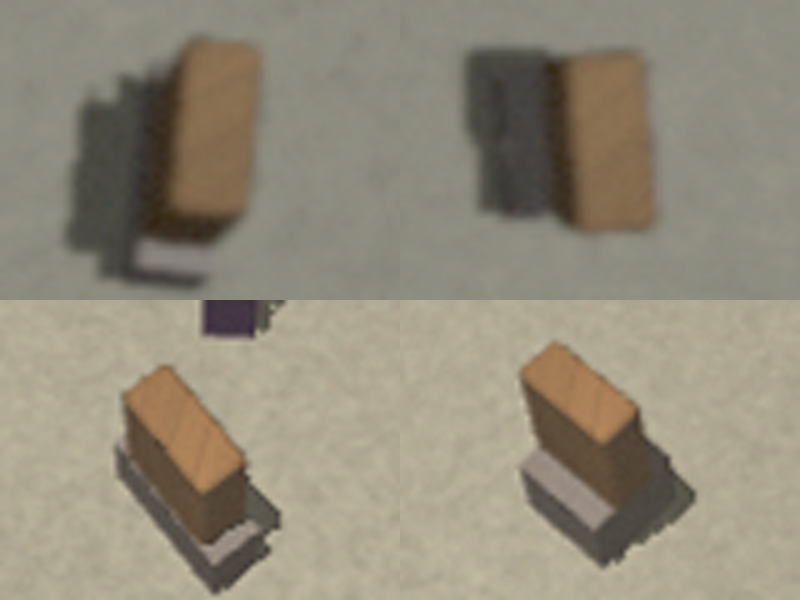

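View pics/dial.png

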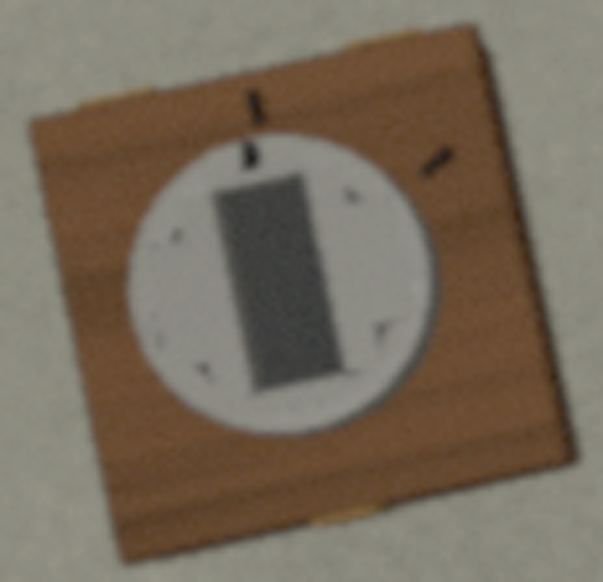

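In the top image, the key at (378,195) shows steel only past the ends of its handle and is flush in width (scene (317,332)). That makes it the long, narrow bit. The key at (371,283) has steel along its long side, so it is the square one; (483,266) is round and (329,232) is purple. The dial's tick is at its first mark, and the second mark lies clockwise from it.

```bash
cat > h.py <<'E'
from plant import robot
import cv2,numpy as np
def cam(n):
    c=robot.get_calibration(n); f=240/np.tan(np.radians(c["vertical_fov"]/2))
    return np.array([[f,0,c["cx"]],[0,f,c["cy"]],[0,0,1]]),np.array([c["k1"],0,0,0.]),c["rvec"],c["tvec"]
def toplane(n,px,z):
    K,d,r,t=cam(n); R=cv2.Rodrigues(np.array(r))[0]
    u=cv2.undistortPoints(np.array(px,float).reshape(-1,1,2),K,d)[:,0]
    rays=np.c_[u,np.ones(len(u))]@R; o=-R.T@t
    return (o+rays*((z-o[2])/rays[:,2])[:,None])[:,:2]
def rect(P): # 4 corners in order -> centre, long-axis yaw, sides
    e=[P[(i+1)%4]-P[i] for i in range(4)]; a,b=(e[0]-e[2])/2,(e[1]-e[3])/2
    l=a if np.hypot(*a)>np.hypot(*b) else b
    return P.mean(0).round(4),np.degrees(np.arctan2(l[1],l[0])).round(1),np.hypot(*a).round(4),np.hypot(*b).round(4)
def crop(px,s,off): return (np.array(px)+.5)/s-.5+off
E
python3 - <<'E'
from h import *
print("key top",rect(toplane("top",crop([(190,38),(260,45),(245,215),(170,210)],6.667,(348,175)),.09)))
print("key scene",rect(toplane("scene",crop([(125,93),(167,66),(245,160),(205,192)],5,(280,300)),.09)))
print("slot",rect(toplane("top",crop([(213,192),(302,176),(343,372),(256,390)],5.2,(148,180)),.07)))
print("purple",toplane("top",[(335,225)],.09),toplane("scene",[(327,266)],.09))
print("sq",toplane("top",[(371,283)],.09))
K,d,r,t=cam("scene")
E
```

```text
key top (array([ 0.6165, -0.1138]), np.float64(172.9), np.float64(0.0177), np.float64(0.0423))
key scene (array([ 0.6195, -0.1159]), np.float64(-6.9), np.float64(0.0165), np.float64(0.0415))
slot (array([0.5564, 0.1802]), np.float64(-168.0), np.float64(0.0282), np.float64(0.0643))
purple [[ 0.56611848 -0.03977434]] [[ 0.55557839 -0.02705791]]
sq [[ 0.47183401 -0.09603099]]
```

```bash
python3 - <<'E'
import cv2
s=cv2.imread("pics/scene0.png")
cv2.imwrite("pics/dial2.png",cv2.resize(s[170:275,340:460],None,fx=5,fy=5,interpolation=cv2.INTER_CUBIC))
E
```

```text
(no output)
```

View pics/dial2.png

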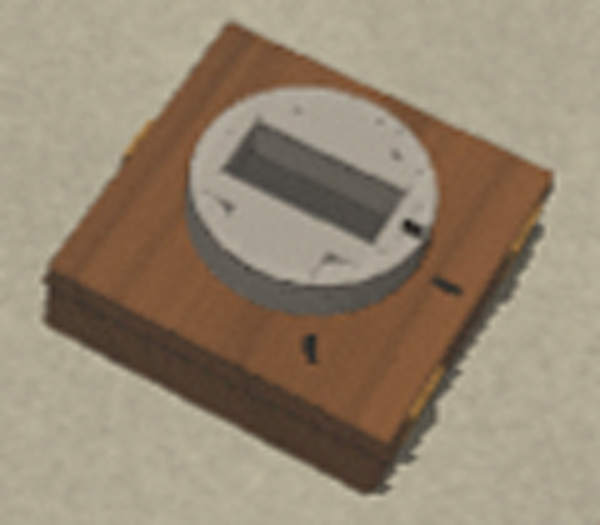

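The scene crop shows the slot's corners at (259,121), (408,190), (375,243) and (222,173), enough for a second fix on it. Next I grasp the key.

```bash
python3 - <<'E'
from h import *
print("slot scene",rect(toplane("scene",crop([(259,121),(408,190),(375,243),(222,173)],5,(340,170)),.07)))
x,y=.618,-.1148
robot.set_gripper(.06)
robot.move_pose([x,y,.25],[180,0,173])
print(robot.line_to([x,y,.114],vel=.12,guard=15))
robot.set_gripper(0.0)
o=robot.observe();print(o["tool_pos"],o["gripper_width"],o["gripper_force"])
robot.line_to([x,y,.26],vel=.15)
# carry to above the slot
robot.move_pose([.556,.180,.26],[180,0,192])
robot.pause(.3)
o=robot.observe();print(o["time"],o["tool_pos"],o["tcp_rot"],o["gripper_width"],o["ft_force"])
a=robot.grab_frame("top");b=robot.grab_frame("scene")
cv2.imwrite("pics/t1.png",a);cv2.imwrite("pics/s1.png",b)
# projected expected key centre line
for n in("top","scene"):
    K,d,r,t=cam(n);print(n,cv2.projectPoints(np.array([[.556,.18,.206],[.556,.18,.146]]),r,t,K,d)[0][:,0])
cv2.imwrite("pics/v1.png",np.hstack([cv2.resize(a[130:310,120:280],(400,450)),cv2.resize(b[100:280,330:490],(400,450))]))
E
```

```text
slot scene (array([0.5589, 0.1796]), np.float64(13.7), np.float64(0.0647), np.float64(0.0298))
False
[ 0.61830526 -0.11492076  0.11453407] 0.019428082382843367 58.95337700843811
7.4417 [0.5563361  0.17922533 0.25992282] [-1.79998433e+02 -5.76323958e-03 -1.68077809e+02] 0.019806049761936353 [-0.55212711  0.06831496 -0.45265725]
top [[177.81855301 224.59681087]
 [189.29165391 229.25636307]]
scene [[413.98383017 156.84104746]
 [408.07880122 179.76581367]]
```

View pics/v1.png

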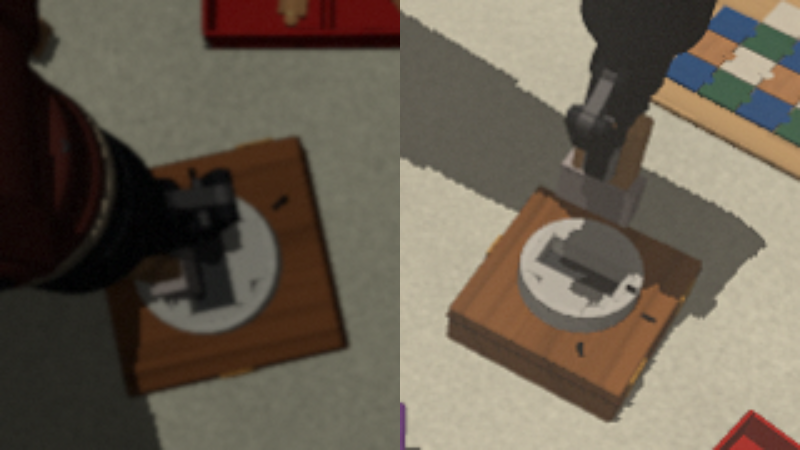

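The key is held upright above the slot, bit at about (600,190) in the right half. I'll lower it to just above the mouth and check the alignment from close up.

```bash
python3 - <<'E'
from h import *
robot.line_to([.5575,.180,.192],vel=.12,rotation=[180,0,192.7])
robot.pause(.3)
o=robot.observe();print(o["time"],o["tool_pos"],o["tcp_rot"],o["gripper_width"])
b=robot.grab_frame("scene");cv2.imwrite("pics/s2.png",b)
v=cv2.resize(b[155:245,350:470],(800,600),interpolation=cv2.INTER_CUBIC)
K,d,r,t=cam("scene")
p=o["tool_pos"];yw=np.radians(o["tcp_rot"][2]);c,s=np.cos(yw),np.sin(yw)
P=[[p[0]+c*u-s*w,p[1]+s*u+c*w,p[2]-.114+h] for h in(0,.034) for u,w in((.028,.01),(.028,-.01),(-.028,-.01),(-.028,.01))]
for q in cv2.projectPoints(np.array(P),r,t,K,d)[0][:,0]:
    x=((q-[350,155]+.5)*6.667-.5).astype(int);print(x);cv2.drawMarker(v,tuple(map(int,x)),(0,0,255),0,10,1)
cv2.imwrite("pics/v2.png",v)
E
```

```text
8.5583 [0.55781174 0.18003215 0.19267056] [-1.79991939e+02  5.90164613e-02 -1.67300566e+02] 0.01942191863994239
[254 303]
[286 257]
[459 338]
[429 386]
[269 230]
[302 183]
[482 266]
[450 315]
```

View pics/v2.png

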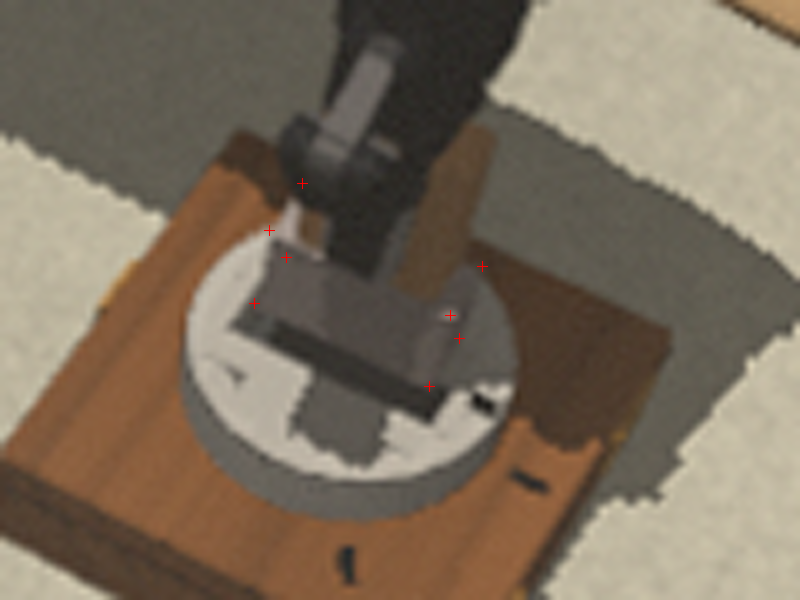

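The bit sits where predicted, with its near top edge running from (275,240) to (450,310) against marks at (269,230) and (450,315). Now I press it in.

```bash
python3 - <<'E'
from h import *
print(robot.line_to([.5578,.180,.162],vel=.03,guard=12))
robot.pause(.3)
o=robot.observe();print(o["time"],o["tool_pos"],o["ft_force"],o["torque"],o["gripper_width"])
E
```

```text
True
9.7583 [0.55751037 0.17997477 0.16449638] [-0.58730746 -1.11230787  5.47150131] [-0.04777606  0.11730212 -0.0184152 ] 0.019399053864569398
```

The contact height of 0.1645 matches the slot floor, so the key is home. Next I turn it clockwise, in small steps while watching the torque.

```bash
python3 - <<'E'
from h import *
p=[.5576,.180,.1645]
for yaw in range(184,123,-6):
    robot.line_to(p,vel=.05,rotation=[180,0,yaw])
    o=robot.observe();f=o["ft_force"];print(yaw,round(o["time"],2),f.round(1),o["torque"].round(2))
    if abs(o["torque"][2])>1.5 or np.linalg.norm(f)>30: break
robot.pause(.3)
o=robot.observe();print(o["tool_pos"],o["tcp_rot"])
b=robot.grab_frame("scene");cv2.imwrite("pics/s3.png",b)
cv2.imwrite("pics/v3.png",cv2.resize(b[155:275,330:490],(800,600),interpolation=cv2.INTER_CUBIC))
E
```

```text
184 10.06 [ 0.1  0.1 -0. ] [ 0.01 -0.08 -0.  ]
178 10.32 [-0.3 -0.3 -0.6] [-0.07 -0.02  0.03]
172 10.57 [ 0.5 -0.3  0.4] [-0.11 -0.07 -0.02]
166 10.83 [ 0.1 -0.2  0.4] [-0.11 -0.   -0.01]
160 11.09 [-0.8 -1.   1.5] [-0.08 -0.04  0.01]
154 11.35 [-0.5  0.4  1.4] [-0.01  0.01 -0.  ]
148 11.61 [0.5 0.5 0.6] [ 0.03 -0.05  0.06]
142 11.87 [0.8 1.  0.2] [ 0.09 -0.09 -0.  ]
136 12.12 [0.9 0.5 0.9] [ 0.07 -0.15  0.05]
130 12.38 [0.6 0.1 1.1] [ 0.12 -0.17  0.04]
124 12.64 [1.  0.1 0.5] [ 0.11 -0.22  0.01]
[0.55759073 0.17998461 0.16452381] [-1.79997760e+02  2.65107644e-03  1.24098311e+02]
```

View pics/v3.png

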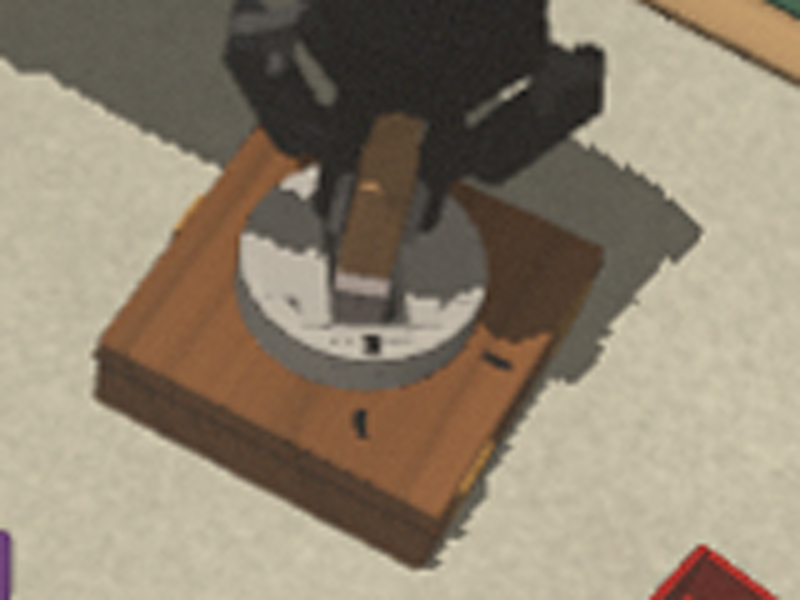

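The tick at (372,343) is almost at the second mark at (360,423). I'll turn slightly further, release, retreat and check.

```bash
python3 - <<'E'
from h import *
p=[.5576,.180,.1645]
robot.line_to(p,vel=.05,rotation=[180,0,121.5])
o=robot.observe();print(o["ft_force"],o["torque"])
robot.set_gripper(.06); robot.pause(.2)
robot.line_to([.5576,.180,.29],vel=.1)
robot.goto_joints([60]+list(robot.observe()["q"][1:]))
robot.pause(.5)
print(robot.observe()["time"])
a=robot.grab_frame("top");b=robot.grab_frame("scene")
cv2.imwrite("pics/v4.png",np.hstack([cv2.resize(a[170:302,145:265],(400,440)),cv2.resize(b[160:281,345:455],(400,440))]))
E
```

```text
[1.40460879 0.66239152 0.14430251] [ 0.1678369  -0.48444498  0.05540471]
17.7667
```

View pics/v4.png

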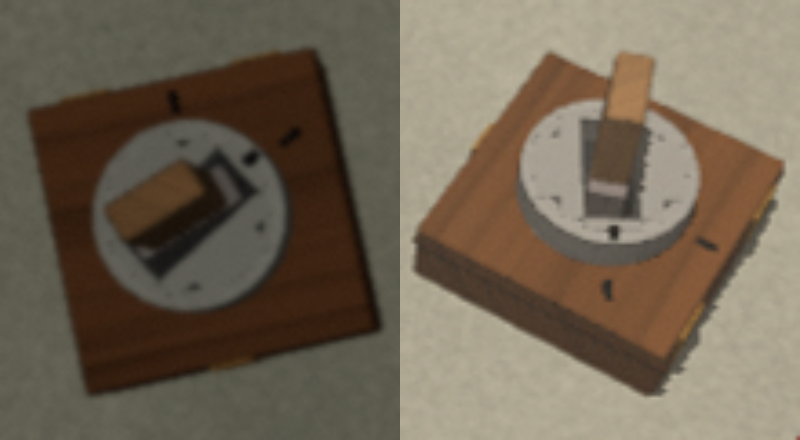

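The tick at (250,158) lines up with the second mark at (290,137). The key stands upright in the slot, its handle offset as the camera's perspective predicts.

```bash
python3 -c "
from plant import robot
print(robot.job_done())"
```

```text
the job is handed in; nothing more can be done
None
```

I handed the job in: the flat key was pressed home and turned clockwise until the dial's tick lined up with the second mark, then left upright in the slot with the arm clear (about 18 s used; no verdict was returned).

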